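# Unscrew a tight lid from a jar held in a brace

## Robot

A 6-joint arm with a two-finger parallel gripper is mounted at the origin on a cart in front of the work surface, level with it; the furniture and walls round the work are solid. World frame = base frame: x ahead of the robot, y to its left, z up, the work surface at z = 0. Lengths are in m, angles in rad, forces in N, time in s.
With the tool pointing down it reaches from about 0.35 to 0.85 m from the base axis. Payload 8.1 kg.
Tool frame: the origin (TCP) lies on the mounting face of the last link; the fingertips stand 186 mm ahead of it and the grasp point (between the pads) lies 167 mm ahead of it; z points along the fingers, y is the line along which they close (so a half turn about z gives the same grasp; the last joint's range is limited). The gripper opens to 93 mm and grips with 3 to 60 N. Pads are 15 mm wide; open, the fingers measure 128 mm over their backs; the gripper's body (75 mm by 188 mm) begins 65 mm behind the grasp point.
Start: joints at [-0.085, 0.13, 1.488, -0, 1.523, -0.085], TCP at [0.6, 0, 0.405] pointing down, gripper open.
Joint ranges: [-2.96, 2.96], [-0.89, 2.26], [0.02, 2.5], [-1.34, 4.48], [0, 2.73], [-2.66, 2.66]. Speed limits (rad/s): [2.39, 2.39, 2.79, 3.14, 3.14, 3.14].

## Interface

Orientations are given as a rotation vector (axis times angle).
In Python, from plant import * gives the robot as it stands. The module is installed in compiled form; this text tells all that it offers.
- The arm moves only by the tool arm_command, never from a script. Its argument "increments" is a list of rows, each a list of 6 numbers: the shift along the tool's x, y, z in units of 0.2 m (1.0 is 0.2 m), then the turn, a rotation vector about the tool's x, y, z in units of pi rad (1.0 is pi rad). A call has exactly 5 rows; each row is the pose to reach, as a shift and turn from the pose commanded when the call began, along the tool's axes at that moment, turning the shorter way round; what a row does not reach only later rows make up. A row lasts 1/8 s, in which the tool goes at most 62.5 mm and 10.7 degrees, less where a joint would pass 70% of its speed; a pose out of reach is approached as far as the arm can. A call with a number of a shift or a turn outside -1 to 1 is refused whole. A call with a gripper value outside its range is refused whole. "fingers" is the closure, from -1 (fully open) to 1 (shut), set as the call begins (left out, the last holds). The fingers move at their own pace and stop on an object; "force" is the grip in N (left out, the last holds). Time passes only in rows, so rows that repeat a pose let the fingers close, or fill a call up. It gives the time, the measured TCP pose, the force, the opening and the grip force at its end, in the units of the state.
- read_state(): the state, without advancing time (a new reading comes with each control period).
- read_camera(name): name is "scene" or "side" or "wrist"; returns a dict with "image" (384x512x3 uint8, red, green, blue), "fx", "fy", "cx", "cy" (pixels), "k1" (the pictures are not rectified: a ray, as slopes to the right and down, at radius r is drawn at 1 + k1 r^2 times it, then the intrinsics apply), "T" (4x4, takes a point from camera to world coordinates). Camera axes: x right, y down, z forward; pixel columns grow to the right and rows downward; lengths in m; the calibration is good to about 2 mm. A picture is of the moment at which its call begins. There is no depth.
- close_job(): hands the job in; it is judged then, once.
The state is a dict: "t": time; "q": joint angles; "dq": joint speeds; "joint_torque": joint torques, N m; "tool_pos": TCP position; "orientation": TCP orientation; "force": force on the tool from outside, world axes, zero at the start; "wrist_torque": the same for the moment, N m; "opening": finger opening in m; "gripper_force": force on a finger pad.
Only numpy, scipy, OpenCV 4.12 (cv2) and the standard library are available. Lean on these libraries where they do the work, as an engineer would, in place of code of your own. Each camera call takes 0.05 s, during which the arm holds its last target. There are 200 camera calls.

## Task

Lift the amber jar with the red lid up and off the fork of its rack, seat it upright and fully home in the square pocket of the wooden brace block so that it cannot turn, then unscrew its tight lid counter-clockwise, stopping once the threads let go rather than forcing it on into its stop. Raise the lid and finish while still holding it level just above the open jar (about a finger's breadth or two over the rim), the jar staying home in the brace. Do not disturb the other things on the table.

Things in the scene. Friction and masses are not known exactly. Their poses are not given: they have to be found in the camera images.
- rack: Dark steel jar rack fixed to the table, foot 150 x 100 mm, 132 mm high. Origin on the table below the hanging jar's axis; its fork opens toward local -x, rear posts 60 to 72 mm behind (+x), none higher than the prongs. Two level prongs along x, 41 mm apart, 10 wide, 6 thick, tops 127 mm up, each with a 5 mm upturned lip 24 to 30 mm in front of the origin. The jar's collar rests on the prongs.
- rack_fork (a point): Point between the prongs, level with their tops, on the hanging jar's axis. To unhook the jar, raise it 8 to 18 mm to pass the lips (above 20 mm its shoulder meets the prongs), then draw it along the rack's -x by at least 65 mm until clear.
- brace: Dark wooden block 110 x 110 x 42 mm, fixed; origin under its centre on the table, z up. In its top a square pocket 60 x 60 mm, sides along the block's x and y, 30 mm deep, mouth chamfered 4 mm. The jar's square foot fits with 2 mm each side, in any quarter turn, and can twist in it about 4 degrees.
- brace_seat (a point): Centre of the pocket's floor, 12 mm above the table; the jar's origin comes here when fully home.
- jar: Amber glass jar, 117 mm high without lid, about 0.26 kg. Origin at the centre of its underside, z up, x and y square to its flat sides. From below: square body 56 x 56 mm up to 58 mm, shoulder, round neck 36 mm across from 66 to 92 mm, collar 54 mm across from 92 to 97 mm, then the mouth inside the lid. Not braced, it turns with the lid.
- jar_mouth (a point): Centre of the jar's rim, 117 mm above its underside.
- lid: Red round screw lid, 60 mm across, 24 mm high, 0.04 kg, white mark on top toward its x. Origin at the centre of its lower edge, z up; screwed on, this edge is 99 mm above the jar's underside (2 mm over the collar; 7 mm over the rack's prongs, so keep fingertips above it) and its x lies along the jar's x. Grip it across its sides; screwed on, it carries the jar.
- lid_top (a point): Centre of the lid's top. The lid is tight (about 0.1 to 0.5 N m to turn; a squeezed seal presses it against the threads with 24 N). Turned counter-clockwise seen from above it lets go at 53 degrees on the jar, springs up 2 mm and lifts straight off; a stop comes at 88 degrees, so turn it about 70 degrees on the jar. It does not turn clockwise.
- mug_3: Green and white mug, 78 x 116 x 101 mm, bystander.
- tea_glass: Square glass of tea sachets, 87 x 83 x 97 mm, bystander.
- canister: Orange canister with wooden lid, 70 mm across, 110 mm high, bystander.
- pepper_mill: Wooden pepper mill, 58 mm across, 170 mm high, bystander.
- cup: Small white cup, 62 x 88 x 50 mm, bystander between the rack and the brace.
- lemon: Lemon, 78 x 55 x 56 mm, bystander.
- teaspoon: Teaspoon, 132 x 26 x 9 mm, bystander before the cup.

How it is judged:
By the outcome, as a careful person would: the job done as asked, in the order asked, and still so for the second after the job is handed in, while the arm keeps its last pose, push and grip.
It also fails if it takes over 53 s, if anything falls off the work surface, if the arm or the gripper's body presses on something with over 40 N, if the wrist force passes 120 N, or if a joint passes its speed limit or range.

## Working session

There is one attempt and no reset: what is moved stays moved. The work goes in short steps, Python scripts to look and compute and a tool call to move; the robot and the scene stay as the last step left them, time stands still between calls to the robot, and variables do not carry over. Pictures are saved under pics/ and viewed, at most 10 in all, crops included, and the job is handed in when it is done.

Besides the shell and the picture viewer there is one more tool, called after "Request:" by a JSON object that holds its "fn" and its "kwargs". arm_command: Moves the arm, as the interface text tells. Shifts and turns lie within -1 to 1; 1 stands for 0.2 m of shift or pi rad of turn. Its arguments: {"type":"object","properties":{"increments":{"type":"array","items":{"type":"array","items":{"type":"number","minimum":-1,"maximum":1}}},"fingers":{"type":"number"},"force":{"type":"number"}},"required":["increments"]}

```bash
mkdir -p pics; cat > h.py <<'E'
from plant import *
import numpy as np, cv2
from scipy.spatial.transform import Rotation as R
def cam(n,save=None):
    c=read_camera(n)
    if save: cv2.imwrite('pics/'+save,c['image'][:,:,::-1])
    return c
def ray(c,u,v):
    d=np.array([(u-c['cx'])/c['fx'],(v-c['cy'])/c['fy']]); s=d.copy()
    for _ in range(20): s=d/(1+c['k1']*(s@s))
    T=np.array(c['T']); return T[:3,3],T[:3,:3]@np.r_[s,1]
def onz(c,u,v,z):
    o,d=ray(c,u,v); return o+d*(z-o[2])/d[2]
def proj(c,p):
    T=np.array(c['T']); q=T[:3,:3].T@(np.array(p)-T[:3,3]); s=q[:2]/q[2]; s=s*(1+c['k1']*(s@s))
    return s*[c['fx'],c['fy']]+[c['cx'],c['cy']]
def tri(c1,p1,c2,p2):
    o1,d1=ray(c1,*p1);o2,d2=ray(c2,*p2)
    A=np.c_[d1,-d2];t=np.linalg.lstsq(A,o2-o1,rcond=None)[0]
    a,b=o1+d1*t[0],o2+d2*t[1]; return (a+b)/2,np.linalg.norm(a-b)
E
python3 - <<'E'
from h import *
ims=[]
for n in ['scene','side']:
    c=cam(n,n+'0.png'); print(n,np.round(c['T'],3).tolist(),c['fx'],c['k1'])
cam('wrist','wrist0.png')
s=read_state();print({k:np.round(v,3).tolist() for k,v in s.items()})
E
```

```text
scene [[0.598, -0.538, 0.594, -0.194], [-0.802, -0.393, 0.451, -0.542], [-0.009, -0.746, -0.666, 0.936], [0.0, 0.0, 0.0, 1.0]] 364.00031741918775 -0.07998137804039283
side [[-0.978, -0.135, 0.16, 0.336], [-0.208, 0.677, -0.706, 0.982], [-0.013, -0.724, -0.69, 1.103], [0.0, 0.0, 0.0, 1.0]] 491.2535339444232 -0.1699633702685991
{'t': 0.15, 'q': [-0.085, 0.131, 1.489, 0.0, 1.523, -0.085], 'dq': [-0.002, -0.002, -0.003, 0.0, -0.0, -0.0], 'joint_torque': [0.0, -56.047, -49.233, 0.077, 0.031, -0.0], 'tool_pos': [0.6, 0.0, 0.404], 'orientation': [-2.221, -2.221, 0.001], 'force': [0.789, -0.22, -0.713], 'wrist_torque': [0.001, 0.028, 0.034], 'gripper_force': 0.0, 'opening': 0.093}
```

View pics/scene0.png

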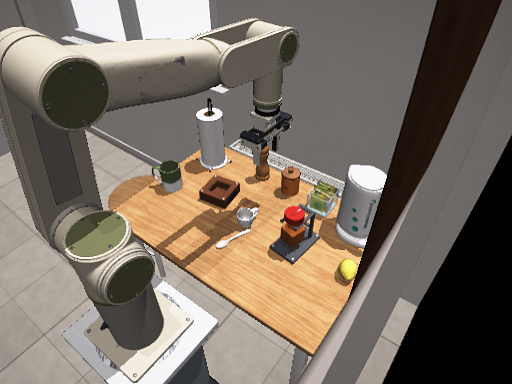

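View pics/side0.png

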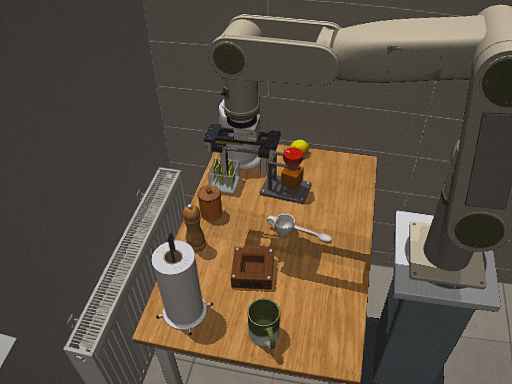

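The scene view shows the red lid at about (294,214), the brace at (220,191), and the cup at (246,217) between them. The side view shows the lid at (293,155) and the brace at (253,268).

```bash
python3 - <<'E'
from h import *
C={n:cam(n) for n in ['scene','side']}
P={}
for n,c in C.items():
    im=c['image'].astype(int); r,g,b=im[...,0],im[...,1],im[...,2]
    m=((r>120)&(g<50)&(b<50)).astype(np.uint8)
    k,l,s,ce=cv2.connectedComponentsWithStats(m); i=1+np.argmax(s[1:,4]); print(n,s[i],ce[i]); P[n]=ce[i]
    print(' lid onz .195..', [np.round(onz(c,*ce[i],z),3).tolist() for z in (.145,)])
print(tri(C['scene'],P['scene'],C['side'],P['side']))
print('brace',tri(C['scene'],(220,189),C['side'],(253,264)))
def crop(c,u,v,w,h):
    i=c['image'][v:v+h,u:u+w,::-1]; return cv2.resize(i,(400,300),interpolation=cv2.INTER_CUBIC)
a=np.vstack([np.hstack([crop(C['scene'],190,170,64,48),crop(C['scene'],255,200,80,60)]),np.hstack([crop(C['side'],221,242,64,48),crop(C['side'],250,145,80,60)])])
cv2.imwrite('pics/crop1.png',a)
E
```

```text
scene [286 216  18   5  25] [294.52 218.56]
 lid onz .195.. [[0.481, -0.189, 0.145]]
side [284 148  19  12 169] [293.28994083 153.4260355 ]
 lid onz .195.. [[0.489, -0.194, 0.145]]
(array([ 0.48520548, -0.18974494,  0.1456194 ]), np.float64(0.007546787010698954))
brace (array([0.54014818, 0.16485845, 0.03342915]), np.float64(0.0029660972346178594))
```

View pics/crop1.png

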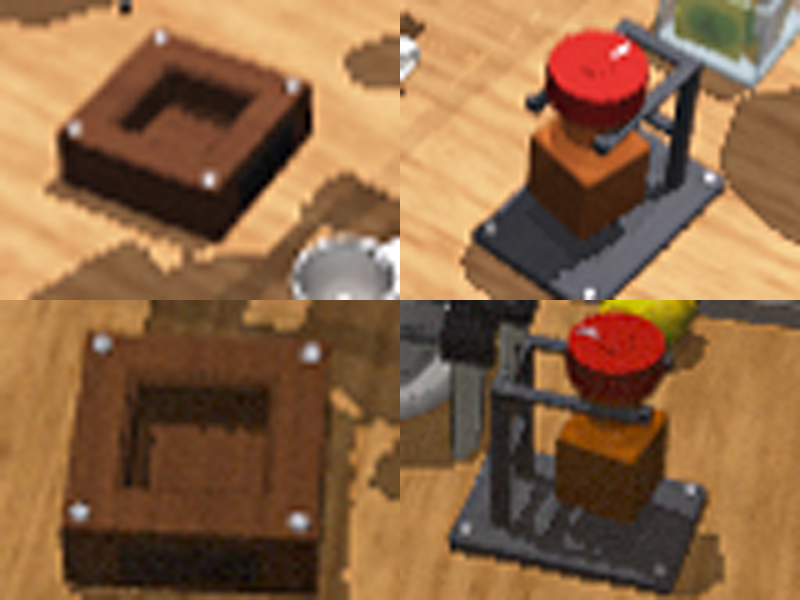

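The crops show the four screws of the brace and the rack's foot rivets. The lid's white mark points to the rack's rear. The screws give the brace pose and the rivets give the rack yaw.

```bash
python3 - <<'E'
from h import *
C={n:cam(n) for n in ['scene','side']}
S,D=C['scene'],C['side']
sc=lambda p,u,v,k,x,y:((p[0]-x)/k+u-.4,(p[1]-y)/k+v-.4)
print('brace')
for n,pts,o in (('scene',[(160,38),(292,86),(209,179),(74,129)],(190,170,0)),('side',[(102,344),(311,353),(298,521),(80,512)],(221,242,300))):
    w=np.array([onz(C[n],*sc(p,o[0],o[1],6.25,0,o[2]),.043) for p in pts])[:,:2]
    print(n,w.round(4).tolist(),w.mean(0).round(4)); e=[w[(i+1)%4]-w[i] for i in range(4)]
    print([(round(float(np.hypot(*d)),4),round(float(np.degrees(np.arctan2(d[1],d[0]))%90),1)) for d in e])
print('rack')
for n,pts,o in (('scene',[(487,228),(590,293),(710,178)],(255,200,0)),('side',[(465,527),(690,490),(660,570)],(250,145,300))):
    w=np.array([onz(C[n],*sc(p,o[0],o[1],5,400,o[2]),.011) for p in pts])[:,:2]
    print(n,w.round(4).tolist());
    for i in range(3):
        d=w[(i+1)%3]-w[i]; print(np.hypot(*d).round(4),np.degrees(np.arctan2(d[1],d[0])).round(1))
# lid top by mask in HSV
for n,c in C.items():
    h=cv2.cvtColor(c['image'],cv2.COLOR_RGB2HSV); m=(((h[...,0]<4)|(h[...,0]>174))&(h[...,1]>190)&(h[...,2]>60)).astype(np.uint8)
    k,l,s,ce=cv2.connectedComponentsWithStats(m); i=1+np.argmax(s[1:,4]); print(n,s[i],ce[i])
# lid top ellipse centres from crop
for n,p,o in (('scene',(598,65),(255,200,0)),('side',(615,343),(250,145,300))):
    print(n,onz(C[n],*sc(p,o[0],o[1],5,400,o[2]),.158).round(4))
a=onz(S,*sc((598,65),255,200,5,400,0),.158);b=onz(S,*sc((622,47),255,200,5,400,0),.158);print('mark',np.degrees(np.arctan2(*(b-a)[1::-1])))
a=onz(D,*sc((615,343),250,145,5,400,300),.158);b=onz(D,*sc((585,333),250,145,5,400,300),.158);print('mark',np.degrees(np.arctan2(*(b-a)[1::-1])))
E
```

```text
brace
scene [[0.582, 0.2224], [0.5946, 0.1284], [0.5025, 0.1161], [0.4884, 0.2083]] [0.5419 0.1688]
[(0.0948, 7.6), (0.0928, 7.6), (0.0932, 8.7), (0.0946, 8.6)]
side [[0.5929, 0.1289], [0.5001, 0.1154], [0.4876, 0.2078], [0.5799, 0.2218]] [0.5401 0.1685]
[(0.0938, 8.2), (0.0932, 7.7), (0.0933, 8.6), (0.0938, 8.0)]
rack
scene [[0.4502, -0.1333], [0.445, -0.2155], [0.5736, -0.2297]]
0.0824 -93.6
0.1294 -6.3
0.1566 142.0
side [[0.578, -0.1534], [0.4397, -0.2172], [0.4481, -0.1385]]
0.1523 -155.2
0.0792 83.9
0.1307 -6.5
scene [285 207  19  18 278] [294.08633094 215.45323741]
side [284 148  19  12 148] [293.07432432 153.60135135]
scene [ 0.4904 -0.1812  0.158 ]
side [ 0.4887 -0.1789  0.158 ]
mark -9.696862142937691
mark -17.10689397556292
```

Request:
{"fn": "arm_command", "kwargs": {"increments": [[-0.3,-0.18,0,0,0,0.059],[-0.6,-0.36,0,0,0,0.118],[-0.9,-0.55,0,0,0,0.177],[-0.9,-0.55,0,0,0,0.236],[-0.9,-0.55,0,0,0,0.295]], "fingers": -1, "force": 50}}

```text
t: 0.98
tool_pos: [0.4889, -0.1818, 0.405]
orientation: [2.984, 0.98, 0.0]
force: [0.3, 0.2, -0.6]
opening: 0.0927
gripper_force: 0.0
```

Request:
{"fn": "arm_command", "kwargs": {"increments": [[0,0,0,0,0,0.059],[0,0,0,0,0,0.118],[0,0,0,0,0,0.177],[0,0,0,0,0,0.236],[0,0,0,0,0,0.241]]}}

```text
t: 1.6
tool_pos: [0.49, -0.18, 0.4048]
orientation: [3.137, -0.177, 0.0]
force: [-0.6, 0.5, 0.1]
opening: 0.0929
gripper_force: 0.0
```

```bash
python3 - <<'E'
from h import *
s=read_state();print(s['t'],np.round(s['tool_pos'],4),np.round(R.from_rotvec(s['orientation']).as_matrix(),3).tolist(),np.round(s['q'],2))
c=cam('wrist','w1.png');print(np.round(c['T'],3).tolist(),c['fx'],c['cx'],c['cy'])
print('lid proj',proj(c,[.4895,-.18,.158]))
E
```

```text
1.6 [ 0.49   -0.18    0.4048] [[0.994, -0.112, 0.0], [-0.112, -0.994, -0.0], [0.0, 0.0, -1.0]] [-0.45 -0.08  1.7   0.    1.52  1.23]
[[-0.113, -0.952, -0.285, 0.569], [-0.994, 0.108, 0.033, -0.19], [-0.0, 0.287, -0.958, 0.383], [0.0, 0.0, 0.0, 1.0]] 297.72433205066227 254.36780165303895 190.8442064793345
lid proj [253.80256474 206.17806062]
```

View pics/w1.png

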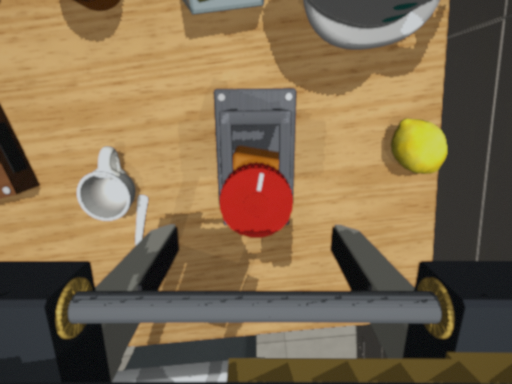

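The wrist picture shows the lid at (256,201), its mark at (261,182), the rack's rear rivets at (221,97) and (289,97), and the cup at (105,193).

```bash
python3 - <<'E'
from h import *
c=cam('wrist');h=cv2.cvtColor(c['image'],cv2.COLOR_RGB2HSV)
m=(((h[...,0]<5)|(h[...,0]>172))&(h[...,1]>170)&(h[...,2]>170)).astype(np.uint8)
k,l,s,ce=cv2.connectedComponentsWithStats(m);i=1+np.argmax(s[1:,4]);print(s[i])
cn=max(cv2.findContours((l==i).astype(np.uint8),0,2)[0],key=cv2.contourArea);hull=cv2.convexHull(cn)
e=cv2.fitEllipse(hull);print(e)
print('top',onz(c,*e[0],.158)); lc=onz(c,*e[0],.158)
W=np.array([onz(c,*p[0],.158)[:2] for p in hull]);(x,y),r=cv2.minEnclosingCircle(W.astype(np.float32));print('circ',x,y,r)
w=((h[...,1]<110)&(h[...,2]>130)).astype(np.uint8);w[:, :240]=0;w[:,275:]=0;w[:168]=0;w[235:]=0
ys,xs=np.nonzero(w);P=np.array([onz(c,u,v,.158)[:2] for u,v in zip(xs,ys)]);print(len(xs),xs.mean(),ys.mean())
d=P.mean(0)-lc[:2];u,sv,vt=np.linalg.svd(P-P.mean(0));print('mark dir',np.degrees(np.arctan2(d[1],d[0])),np.degrees(np.arctan(vt[0,1]/vt[0,0])))
a,b=onz(c,221,97,.011),onz(c,289,97,.011);print(a,b,np.degrees(np.arctan2(*(b-a)[1::-1]))+90)
for v in range(145,170,2): print(v,''.join('%4d'%x for x in h[v,228:288:3,0]))
E
```

```text
[ 220  169   72   62 3479]
((255.8760223388672, 202.1417694091797), (66.70836639404297, 72.16117858886719), 91.0272216796875)
top [ 0.49271597 -0.18201628  0.158     ]
circ 0.49126386642456055 -0.18183425068855286 0.02903326228260994
105 260.0095238095238 181.84761904761905
mark dir -17.197930155201938 -16.483506659370523
[ 0.5788329  -0.15036801  0.011     ] [ 0.5698649  -0.23084769  0.011     ] -6.3583440005708525
145  109 110 105   7  10  10   0 165 110 108 113 105 105 108 107 111 111 108 109 111
147  109 107 105  12  15  14  13  12   9  12   0 120 113 110 111 109 111 110 111 110
149  111 110   0  14  14  15  15  15  14  13  13  11   9   9 130 114 109 107 109 111
151  109 110   8  15  14  15  15  15  15  15  14  14  13  13  12  10   7 120 113 109
153  111 114  13  16  16  15  15  15  14  15  14  16  15  15  15  14  14   5 109 107
155  111 120  15  16  16  15  15  15  15  15  15  14  15  15  14  15  15   8 110 105
157  111 160  16  16  16  16  16  16  15  15  15  16  15  15  15  15  15   8 105 107
159  107 168  15  16  16  16  16  16  16  16  16  16  16  16  16  16  15   7 110 109
161  107 173  16  16  16  16  16  16  16  15  15  16  16  16  16  16  16   9 105 111
163  107 168  16  16  16  15  15  11  10   8   9  10  13  15  16  16  16  10 109 107
165  111 140  15  16  15   9   7   2   3   2   2   1   4   7  14  16  16  10 111 110
167  111 150  15  14   7   1   2   1   2   1   1   1   2   1   4  10  15  10 110 113
169  113 143  13   6   0   2   2   2   2   2   2   2   2   1   1   3  13   6 109 109
```

Request:
{"fn": "arm_command", "kwargs": {"increments": [[0.005,0.007,0.15,0,0,0],[0.005,0.007,0.28,0,0,0],[0.005,0.007,0.36,0,0,0],[0.005,0.007,0.41,0,0,0],[0.005,0.007,0.41,0,0,0]]}}

```text
t: 2.33
tool_pos: [0.4908, -0.1815, 0.3225]
orientation: [-3.136, 0.176, 0.001]
force: [0.2, 0.6, 0.2]
opening: 0.0929
gripper_force: 0.0
```

Request:
{"fn": "arm_command", "kwargs": {"increments": [[0,0,0,0,0,0],[0,0,0,0,0,0],[0,0,0,0,0,0],[0,0,0,0,0,0],[0,0,0,0,0,0]], "fingers": 1, "force": 50}}

```text
t: 2.95
tool_pos: [0.4909, -0.1815, 0.3231]
orientation: [3.136, -0.177, 0.001]
force: [-0.2, -0.0, 1.2]
opening: 0.0592
gripper_force: 50.0
```

Request:
{"fn": "arm_command", "kwargs": {"increments": [[0,0,-0.015,0,0,0],[0,0,-0.03,0,0,0],[0,0,-0.05,0,0,0],[0,0,-0.065,0,0,0],[0,0,-0.065,0,0,0]]}}

```text
t: 3.58
tool_pos: [0.491, -0.1815, 0.3361]
orientation: [3.136, -0.178, 0.001]
force: [-0.1, 0.6, -2.2]
opening: 0.0593
gripper_force: 50.0
```

Request:
{"fn": "arm_command", "kwargs": {"increments": [[-0.05,0,0,0,0,0],[-0.15,0,0,0,0,0],[-0.25,0,0,0,0,0],[-0.35,0,0,0,0,0],[-0.45,0,0,0,0,0]]}}

```text
t: 4.2
tool_pos: [0.4002, -0.1711, 0.3354]
orientation: [-3.136, 0.178, 0.001]
force: [-0.4, 0.3, -2.5]
opening: 0.0589
gripper_force: 50.0
```

Request:
{"fn": "arm_command", "kwargs": {"increments": [[0,0,-0.15,0,0,0],[0,0,-0.35,0,0,0],[0,0,-0.5,0,0,0],[0,0,-0.5,0,0,0],[0,0,-0.5,0,0,0]]}}

```text
t: 4.82
tool_pos: [0.401, -0.1712, 0.4341]
orientation: [-3.136, 0.178, 0.003]
force: [0.8, -0.1, -3.5]
opening: 0.0592
gripper_force: 50.0
```

```bash
python3 - <<'E'
from h import *
s=read_state();print(s['t'],np.round(s['tool_pos'],4),s['orientation'],np.round(s['q'],2),s['force'])
c=cam('wrist');d=cam('scene');e=cam('side')
f=lambda c,p: proj(c,p)
j=np.array(s['tool_pos'])-[0,0,.186]
g=lambda c,w,hh,o=0:cv2.resize(c['image'][max(0,int(proj(c,j)[1])-hh+o):int(proj(c,j)[1])+hh+o,int(proj(c,j)[0])-w:int(proj(c,j)[0])+w,::-1],(400,400),interpolation=cv2.INTER_CUBIC)
cv2.imwrite('pics/c2.png',np.hstack([g(d,40,40,15),g(e,40,40,15)]))
E
```

```text
4.825 [ 0.401  -0.1712  0.4341] [-3.13580057e+00  1.77573440e-01  2.56085641e-03] [-0.52 -0.34  1.87 -0.    1.61  1.16] [ 0.79990189 -0.14620623 -3.46442028]
```

View pics/c2.png

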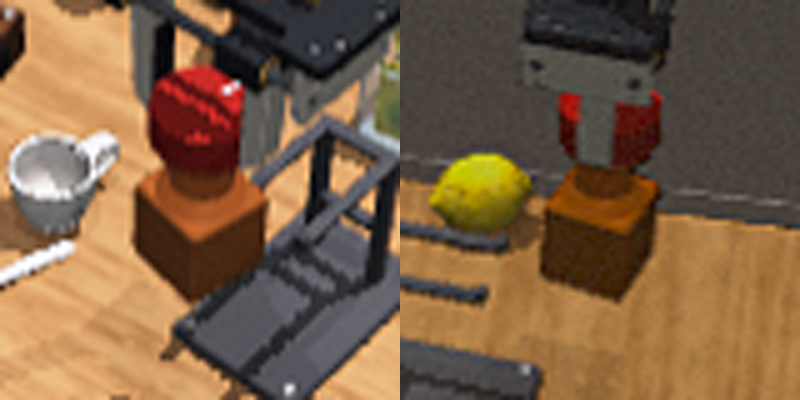

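The jar hangs freely and upright from the lid, clear of the rack at (200,230) in the left crop. I'll carry it to the brace and turn it by about 25°.

Request:
{"fn": "arm_command", "kwargs": {"increments": [[0.04,-0.14,0,0,0,0],[0.1,-0.35,0,0,0,0],[0.16,-0.56,0,0,0,0],[0.22,-0.76,0,0,0,0],[0.253,-0.884,0,0,0,0]]}}

```text
t: 5.6
tool_pos: [0.4719, 0.0004, 0.4343]
orientation: [-3.136, 0.175, 0.003]
force: [-0.7, 0.2, -2.5]
opening: 0.059
gripper_force: 50.0
```

Request:
{"fn": "arm_command", "kwargs": {"increments": [[0.06,-0.2,0,0,0,-0.03],[0.12,-0.42,0,0,0,-0.06],[0.18,-0.64,0,0,0,-0.1],[0.23,-0.82,0,0,0,-0.137],[0.253,-0.884,0,0,0,-0.137]]}}

```text
t: 6.22
tool_pos: [0.542, 0.1704, 0.4339]
orientation: [-3.101, -0.5, 0.004]
force: [-0.4, -0.8, -2.5]
opening: 0.0593
gripper_force: 50.0
```

Request:
{"fn": "arm_command", "kwargs": {"increments": [[0,0,0.1,0,0,0],[0,0,0.2,0,0,0],[0,0,0.3,0,0,0],[0,0,0.36,0,0,0],[0,0,0.36,0,0,0]]}}

```text
t: 6.85
tool_pos: [0.5414, 0.1681, 0.3622]
orientation: [3.102, 0.495, -0.004]
force: [-0.3, 0.4, -2.4]
opening: 0.0593
gripper_force: 50.0
```

```bash
cat > look.py <<'E'
from h import *
import sys
s=read_state();print(s['t'],np.round(s['tool_pos'],4),s['orientation'],np.round(s['q'],2),s['force'])
d=cam('scene');e=cam('side')
def g(c,p,hw):
    u,v=map(int,proj(c,p).round()); u0,v0=u-hw,v-hw; print(u0,v0)
    return cv2.resize(c['image'][v0:v0+2*hw,u0:u0+2*hw,::-1],(400,400),interpolation=cv2.INTER_CUBIC)
cv2.imwrite('pics/'+sys.argv[1],np.hstack([g(d,[.541,.169,.08],32),g(e,[.541,.169,.08],40)]))
E
python3 look.py c3.png
```

```text
6.85 [0.5414 0.1681 0.3622] [ 3.10215174  0.49521232 -0.00395329] [ 0.21  0.07  1.63 -0.    1.44  1.46] [-0.31705887  0.36882616 -2.36163094]
186 147
212 214
```

View pics/c3.png

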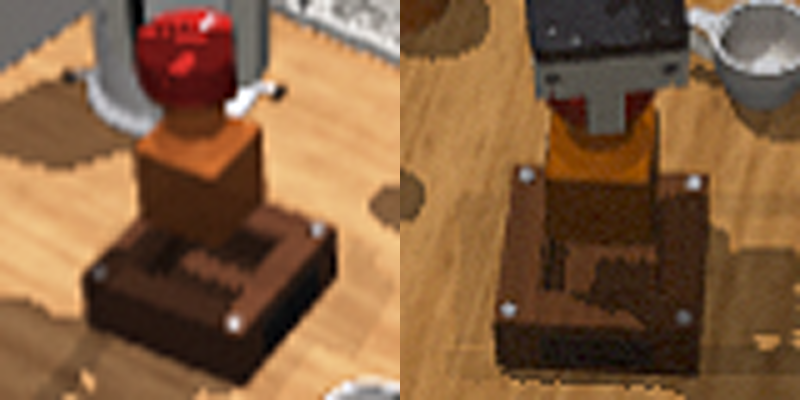

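The left crop shows the jar above the pocket with its body corners at (138,152), (214,178) and (262,130). In the right crop the top front edge runs from (548,178) to (657,182). I'll compare these points with the brace.

```bash
python3 - <<'E'
from h import *
C={n:cam(n) for n in ['scene','side']}
cx,cy,yaw=.541,.1687,np.radians(8.2)
A=np.array([[np.cos(yaw),np.sin(yaw)],[-np.sin(yaw),np.cos(yaw)]])
px={'scene':lambda p:(186+p[0]/6.25-.4,147+p[1]/6.25-.4),'side':lambda p:(212+(p[0]-400)/5-.4,214+p[1]/5-.4)}
def B(n,p,z): return A@(onz(C[n],*px[n](p),z)[:2]-[cx,cy])
for n,p,z in [('scene',(138,152),.132),('scene',(214,178),.132),('scene',(262,130),.132),('scene',(213,242),.074),('scene',(140,214),.074),('side',(548,178),.132),('side',(657,182),.132),('side',(548,236),.074),('side',(657,243),.074)]:
    print(n,p,z,(B(n,p,z)*1000).round(1))
# expected pixel of perfect jar corners, in crop coords
for n in C:
  for z in (.132,.074):
    for s in ((-28,28),(-28,-28),(28,-28),(28,28)):
        q=proj(C[n],np.r_[[cx,cy]+A.T@np.array(s)/1000,z]); q=(q+.4-[186,147])*6.25 if n=='scene' else (q+.4-[212,214])*5+[400,0]
        print(n,z,s,q.round())
E
```

```text
scene (138, 152) 0.132 [-29.5  20.8]
scene (214, 178) 0.132 [-28.9 -29.5]
scene (262, 130) 0.132 [ 20.3 -30.8]
scene (213, 242) 0.074 [-20.6 -19. ]
scene (140, 214) 0.074 [-19.5  32.2]
side (548, 178) 0.132 [23.4 28.4]
side (657, 182) 0.132 [-32.6  27.9]
side (548, 236) 0.074 [26.4 20.3]
side (657, 243) 0.074 [-31.9  21.7]
scene 0.132 (-28, 28) [129. 147.]
scene 0.132 (-28, -28) [213. 176.]
scene 0.132 (28, -28) [265. 121.]
scene 0.132 (28, 28) [183.  93.]
scene 0.074 (-28, 28) [138. 225.]
scene 0.074 (-28, -28) [219. 254.]
scene 0.074 (28, -28) [270. 199.]
scene 0.074 (28, 28) [190. 171.]
side 0.132 (-28, 28) [648. 182.]
side 0.132 (-28, -28) [655. 100.]
side 0.132 (28, -28) [549.  96.]
side 0.132 (28, 28) [539. 177.]
side 0.074 (-28, 28) [649. 252.]
side 0.074 (-28, -28) [655. 171.]
side 0.074 (28, -28) [553. 167.]
side 0.074 (28, 28) [544. 247.]
```

Request:
{"fn": "arm_command", "kwargs": {"increments": [[0.01,-0.003,0.04,0,0,0],[0.01,-0.003,0.09,0,0,0],[0.01,-0.003,0.13,0,0,0],[0.01,-0.003,0.16,0,0,0],[0.01,-0.003,0.18,0,0,0]]}}

```text
t: 7.68
tool_pos: [0.5435, 0.1697, 0.3271]
orientation: [3.102, 0.496, -0.001]
force: [-0.3, -0.5, -2.0]
opening: 0.0594
gripper_force: 50.0
```

Request:
{"fn": "arm_command", "kwargs": {"increments": [[0,0,0.01,0,0,0],[0,0,0.02,0,0,0],[0,0,0.03,0,0,0],[0,0,0.04,0,0,0],[0,0,0.05,0,0,0]]}}

```text
t: 8.3
tool_pos: [0.5436, 0.1698, 0.3176]
orientation: [3.102, 0.496, 0.0]
force: [-0.2, -0.2, -2.8]
opening: 0.0593
gripper_force: 50.0
```

Request:
{"fn": "arm_command", "kwargs": {"increments": [[0,0,0.02,0,0,0],[0,0,0.04,0,0,0],[0,0,0.055,0,0,0],[0,0,0.07,0,0,0],[0,0,0.078,0,0,0]]}}

```text
t: 8.93
tool_pos: [0.5435, 0.1698, 0.3019]
orientation: [3.102, 0.496, -0.0]
force: [-0.4, -0.4, -3.1]
opening: 0.059
gripper_force: 50.0
```

Request:
{"fn": "arm_command", "kwargs": {"increments": [[0,0,0.003,0,0,0],[0,0,0.006,0,0,0],[0,0,0.009,0,0,0],[0,0,0.012,0,0,0],[0,0,0.014,0,0,0]]}}

```text
t: 9.55
tool_pos: [0.5438, 0.1699, 0.3001]
orientation: [-3.102, -0.496, -0.001]
force: [-2.0, -0.3, 4.5]
opening: 0.0591
gripper_force: 50.0
```

The contact came at the predicted height, so the jar is home. I'll start unscrewing.

Request:
{"fn": "arm_command", "kwargs": {"increments": [[0,0,0,0,0,-0.02],[0,0,0,0,0,-0.05],[0,0,0,0,0,-0.08],[0,0,0,0,0,-0.11],[0,0,0,0,0,-0.14]], "force": 60}}

```text
t: 10.18
tool_pos: [0.5436, 0.1694, 0.3002]
orientation: [2.917, 1.164, -0.0]
force: [-4.0, -2.2, 5.5]
opening: 0.0593
gripper_force: 60.0
```

```bash
python3 - <<'E'
from h import *
s=read_state();print(s['t'],s['wrist_torque'],s['force'],np.round(s['q'],2),s['opening'])
c=cam('wrist','w4.png');print(proj(c,[.543,.169,.135]))
E
```

```text
10.175 [-0.42710854  0.82620331 -0.45144188] [-4.01898393 -2.1689589   5.53531765] [ 0.21  0.12  1.69 -0.    1.33  1.02] 0.05925455547773552
[253.28592899 256.78560808]
```

View pics/w4.png

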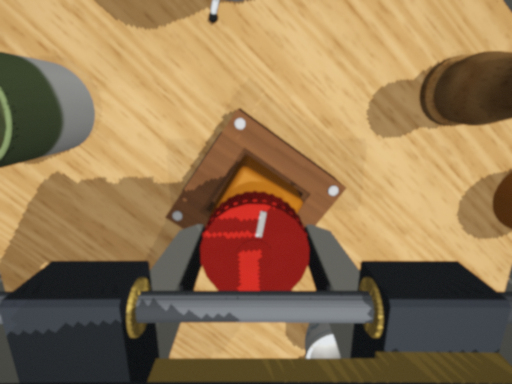

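The wrist view shows the lid still gripped, with the mark at (262,222) unmoved between the fingers, and the jar in the pocket. The mill at (470,90) is well clear. I'll keep turning.

Request:
{"fn": "arm_command", "kwargs": {"increments": [[0,0,0,0,0,-0.025],[0,0,0,0,0,-0.055],[0,0,0,0,0,-0.085],[0,0,0,0,0,-0.115],[0,0,0,0,0,-0.145]]}}

```text
t: 10.85
tool_pos: [0.5437, 0.1695, 0.3004]
orientation: [2.579, 1.793, 0.0]
force: [-4.3, -2.7, 7.2]
opening: 0.0592
gripper_force: 60.0
```

```bash
python3 - <<'E'
from h import *
s=read_state();o=s['orientation'];print(s['t'],s['wrist_torque'],s['force'],s['tool_pos'],'yaw',np.degrees(2*np.arctan2(o[1],o[0])))
E
```

```text
10.85 [-0.48090462  0.98165988 -0.46953977] [-4.27926828 -2.72886272  7.22408715] [0.54371311 0.16952568 0.30044725] yaw 69.61452887854784
```

Request:
{"fn": "arm_command", "kwargs": {"increments": [[0,0,0,0,0,-0.025],[0,0,0,0,0,-0.05],[0,0,0,0,0,-0.08],[0,0,0,0,0,-0.105],[0,0,0,0,0,-0.105]]}}

```text
t: 11.48
tool_pos: [0.5441, 0.1697, 0.3021]
orientation: [2.25, 2.19, 0.003]
force: [-6.5, -2.8, 15.5]
opening: 0.059
gripper_force: 60.0
```

```bash
python3 - <<'E'
from h import *
s=read_state();o=s['orientation'];print(s['t'],s['wrist_torque'],s['force'],s['tool_pos'],'yaw',np.degrees(2*np.arctan2(o[1],o[0])))
E
```

```text
11.475 [-0.51910254  1.42244477 -0.03005237] [-6.45813707 -2.8424927  15.50017758] [0.54408523 0.16966585 0.30211053] yaw 88.43758995990399
```

The torque is gone and the lid has sprung up 2 mm, so the threads have let go. I'll ease the side load and lift.

Request:
{"fn": "arm_command", "kwargs": {"increments": [[-0.002,-0.004,0,0,0,0],[-0.003,-0.007,-0.01,0,0,0],[-0.003,-0.007,-0.02,0,0,0],[-0.003,-0.007,-0.03,0,0,0],[-0.003,-0.007,-0.04,0,0,0]]}}

```text
t: 12.1
tool_pos: [0.5421, 0.1692, 0.3072]
orientation: [-2.252, -2.19, 0.0]
force: [-0.1, -0.1, -0.2]
opening: 0.0593
gripper_force: 60.0
```

```bash
python3 look.py c5.png
```

```text
12.1 [0.5421 0.1692 0.3072] [-2.25245439e+00 -2.18970251e+00  4.86320709e-04] [0.21 0.11 1.69 0.   1.34 0.24] [-0.12941631 -0.12359256 -0.15698193]
186 147
212 214
```

View pics/c5.png

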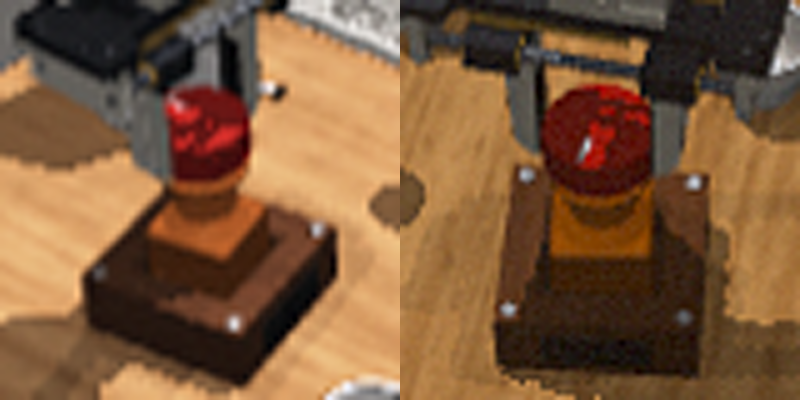

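The lid is coming up with only its own weight on the wrist. The jar stays seated in the pocket, with its body at (205,250) in the left crop. I'll raise the lid to about 22 mm over the rim.

Request:
{"fn": "arm_command", "kwargs": {"increments": [[0,0,-0.03,0,0,0],[0,0,-0.07,0,0,0],[0,0,-0.11,0,0,0],[0,0,-0.145,0,0,0],[0,0,-0.165,0,0,0]]}}

```text
t: 12.82
tool_pos: [0.5423, 0.1693, 0.3412]
orientation: [2.252, 2.189, 0.001]
force: [-1.3, -0.7, -0.1]
opening: 0.059
gripper_force: 60.0
```

Request:
{"fn": "arm_command", "kwargs": {"increments": [[0,0,0,0,0,0],[0,0,0,0,0,0],[0,0,0,0,0,0],[0,0,0,0,0,0],[0,0,0,0,0,0]]}}

```text
t: 13.45
tool_pos: [0.5421, 0.1692, 0.3402]
orientation: [-2.253, -2.19, 0.0]
force: [-0.4, 0.5, -1.4]
opening: 0.0587
gripper_force: 60.0
```

```bash
python3 look.py c6.png
```

```text
13.45 [0.5421 0.1692 0.3402] [-2.25256771e+00 -2.18973567e+00  2.60565516e-04] [ 0.21  0.08  1.66 -0.    1.4   0.24] [-0.36750471  0.48262452 -1.40067102]
186 147
212 214
```

View pics/c6.png

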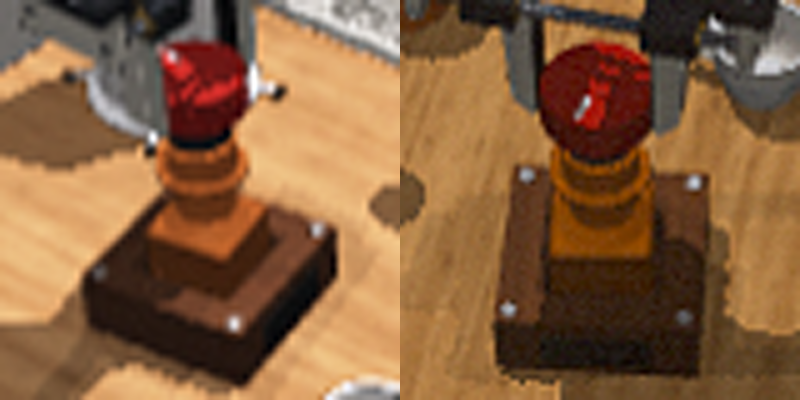

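The crops show the lid held level above the open mouth at (200,140), with the jar unmoved in the brace. I'll hand the job in.

```bash
python3 -c "
from plant import *
print(close_job())"
```

```text
the job is handed in; nothing more can be done
None
```

I handed the job in at about 13.5 s: the jar is home in the brace, the lid was turned about 70° until its threads let go, and the arm holds it level about 22 mm above the open rim; I don't have the verdict.

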